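# Load and latch the cheese-knife wash tray

## Task

Get the cheese tools on the counter ready for the washer: lay every one of them square across both combs of the steel wash tray, one to a slot, resting on both combs. Then swing the hold-down bar over them until it clicks fully home, hook the latch's wire bail over the hook on the bar's end, and press the latch lever down flat, past centre. Leave everything else on the counter where it stands.

Things in the scene. Friction and masses are not known exactly. Their poses are not given: they have to be found in the camera images.
- tray: Stainless wash tray, 290 mm (x) by 252 mm (y), fixed. Origin: at counter height in its middle; x along the tray away from the robot, y left, z up. Two upright combs (plates 6 mm thick) run along x at y = +55 and -55 mm, top edges 45 mm above the counter. Side walls 62 mm high, inner faces at y = +-122 mm. Bar hinge post at the near end; ledge, stop and latch bracket (top 72 mm) at the far end.
- slot1 (a point): Middle of the slot nearest the robot: half-way between the combs, at their top edges (tray x = -72, y = 0, z = 45 mm). Pins of 8 mm diameter, tops 62 mm above the counter, stand on each comb at x = -96, -48, 0, 48, 96 mm and part four slots of 40 mm clear width, centred at x = -72, -24, 24, 72 mm.
- slot4 (a point): Middle of the slot farthest from the robot (tray x = 72, y = 0, z = 45 mm). A tool laid in a slot lies along the tray's y on both combs, either way round, its grip point near y = 0; its grip point is then about 50 mm above the counter and it slopes about 0.06 rad down towards the blade.
- bar (a joint): Angle of the hold-down bar about its upright hinge (rad): 0 = shut, along the tray over the tools' middles; grows to 1.75 as it swings clockwise (from above) out to the tray's right. Stays where left. Near 0.05 it meets a spring ball (about 5 N at the knob), then clicks home against the stop at 0, where the ball holds it.
- bar_hinge (a point): On the bar's upright hinge axis at the bar's mid-height, 76 mm above the counter (tray x = -122, y = 0). The bar is 20 mm wide, 70 to 82 mm above the counter, 268 mm long from the hinge: it clears seated tools and pins and is blocked by a tool lying on top of pins.
- bar_knob (a point): Middle of the bar's black upright grip knob: round, 24 mm diameter, 30 mm high (82 to 112 mm above the counter), 167 mm from the hinge.
- keeper (a point): The hook (keeper) on the bar's free end, 247 mm from the hinge; the point is mid-stem, 8 mm above the bar's top. Its frame turns with the bar; with the bar shut its axes are the tray's. Stem 24 mm wide (x), 6 mm thick (y); a lip on top overhangs to y = -7 mm, from 6 to 11 mm above the point. The bar's end plate reaches to y = -28 mm.
- lever (a joint): Angle of the latch lever about its level pivot, parallel to the tray's x (rad): 0 = down flat, pointing to the tray's +y (closed); 1.6 = upright, 2.0 = fully open, leaning to the bar. Starts at 1.55 to 1.85. Stays where left while the bail is slack. With the bail hooked it stiffens (3 to 4 N near its end), passes centre near 0.2 and then stays down.
- lever_pivot (a point): The lever's pivot axis at mid-width, 82 mm above the counter (tray x = 125, y = 70 mm).
- lever_pad (a point): Where to press the lever: mid-width, 68 mm from the pivot along it and 9 mm off the pivot line, on the face that is on top when flat (upright, it looks to the tray's -y). Site axes are the tray's when flat: y along the lever to its end, z out of this face. Strip 24 mm wide, 5 mm thick, 86 mm long from the pivot; its end has a lip 7 mm high on this face.
- bail (a joint): Angle of the wire bail about its pivot, relative to the lever (rad): 3.9 = thrown fully back (start), 0 = hooked with the lever flat. The bail's slope above the level, as it points to the tray's -y, is 0.09 + bail - lever: pi/2 is upright, above that it leans to +y. It swings freely and falls by its weight to either side. Its pivot is on the lever, 17 mm from the lever pivot and 5 mm to the underside.
- bail_bar (a point): Middle of the bail's cross-bar. Bail: a U of 8 mm rod, arms 40 mm clear apart (the lever passes between), cross-bar parallel to tray x, 92 mm from the bail's pivot. Starts thrown back to +y, cross-bar 150 to 180 mm above the counter. Hooked: cross-bar dropped past the hook's lip onto the bar's end plate, 7 to 25 mm to the -y of the keeper and 4 mm below it; this needs the lever raised above 1.4.
- knife_grip (a point): Hard-cheese knife: black handle, plain blade 26 mm wide with rounded tip. 190 mm long, 120 g; may be absent (None). Site: grip and balance point on the long axis, half-way up the handle (22 wide, 16 thick). Site x runs to the blade tip (about x = 102 mm), z up; handle from x = -85 to +20 mm; the 3 mm thick blade end is at mid-thickness. Starts flat on the counter left of the tray, handle towards the robot.
- holed_knife_grip (a point): Soft-cheese knife: dark wooden handle, 24 mm blade with big openings and forked tip. 190 mm long, 120 g; may be absent (None). Site: grip and balance point on the long axis, half-way up the handle (22 wide, 16 thick). Site x runs to the blade tip (about x = 102 mm), z up; handle from x = -85 to +20 mm; the 3 mm thick blade end is at mid-thickness. Starts flat on the counter left of the tray, handle towards the robot.
- slicer_grip (a point): Cheese slicer: white handle, 10 mm shank, spade blade 48 mm wide with cross slot. 190 mm long, 120 g; may be absent (None). Site: grip and balance point on the long axis, half-way up the handle (22 wide, 16 thick). Site x runs to the blade tip (about x = 102 mm), z up; handle from x = -85 to +20 mm; the 3 mm thick blade end is at mid-thickness. Starts flat on the counter left of the tray, handle towards the robot.
- fork_grip (a point): Cheese fork: brown wooden handle, shank and two prongs, 24 mm wide. 190 mm long, 120 g; may be absent (None). Site: grip and balance point on the long axis, half-way up the handle (22 wide, 16 thick). Site x runs to the blade tip (about x = 102 mm), z up; handle from x = -85 to +20 mm; the 3 mm thick blade end is at mid-thickness. Starts flat on the counter left of the tray, handle towards the robot.
- spreader_grip (a point): Cheese spreader: black handle, 28 mm blade with fully round end. 190 mm long, 120 g; may be absent (None). Site: grip and balance point on the long axis, half-way up the handle (22 wide, 16 thick). Site x runs to the blade tip (about x = 102 mm), z up; handle from x = -85 to +20 mm; the 3 mm thick blade end is at mid-thickness. Starts flat on the counter left of the tray, handle towards the robot.
- cheese_board: Bystander: wooden board 130 x 100 x 14 mm with a wedge of cheese, beyond the tools; origin at its underside.
- jam_jar: Bystander: amber jar, 68 mm diameter, 85 mm high, far side; origin at its underside.
- honey_jar: Bystander: amber jar, 74 mm diameter, 100 mm high, right of the tray; origin at its underside.
- sample_bowl: Bystander: white bowl, 100 mm diameter, 40 mm high, right of the tray, near the open bar; origin at its underside.
- price_tag: Bystander: paper card on a wooden foot 30 x 70 mm, 57 mm high, right of the tray; origin at its underside.
Things that resemble listed ones, but are neither listed nor needed, are in the scene too. Leave any blue look-alike of the part that bears holed_knife_grip alone.

How it is judged:
By the outcome, as a careful person would: the job done as asked, in the order asked, and still so for the second after the job is handed in, with the robot touching nothing.
Of knife, holed_knife, slicer, fork, spreader only 3 to 4 are there at a start; the rules pass over those that are not, and their reading is None.
At some moment in a run one of knife, holed_knife, slicer, fork, spreader may be knocked a few centimetres aside while the robot is not near it.
Once in a run the grip may slacken for a moment while it holds something.
It also fails if it takes over 200 s, if anything falls off the work surface, if the arm or the gripper's body presses on something with over 40 N, if the wrist force passes 120 N, or if a joint passes its speed limit or range.

## Robot

A 6-joint arm with a two-finger parallel gripper is mounted at the origin on the work surface. World frame = base frame: x ahead of the robot, y to its left, z up, the work surface at z = 0. Lengths are in m, angles in rad, forces in N, time in s.
With the tool pointing down it reaches from about 0.275 to 0.875 m from the base axis. Payload 12.5 kg.
Tool frame: the origin (TCP) lies at the very end of the fingers, on their centre line; the grasp point (between the pads) lies 19 mm behind it; z points along the fingers, y is the line along which they close (so a half turn about z gives the same grasp; the last joint's range is limited). The gripper opens to 85 mm and grips with 20 to 120 N. Pads are 22 mm wide; open, the fingers measure 114 mm over their backs; the gripper's body (76 mm by 85 mm) begins 54 mm behind the grasp point. The pads swing forward as they close: fully open they stand 13 mm farther back than shut.
Start: joints at [1.036, 0.351, 1.652, -0, 1.139, -0.085], TCP at [0.239, 0.495, 0.231] pointing down, gripper open.
Joint ranges: [-2.75, 2.75], [-0.79, 2.1], [0.01, 2.65], [-1.57, 4.71], [0.07, 3.14], [-2.87, 2.87]. Speed limits (rad/s): [2.22, 2.22, 2.79, 3.14, 3.14, 3.14].

## Interface

Orientations are given as a 3x3 rotation matrix whose columns are the frame's x, y, z axes.
In Python, from bench import manip gives the robot as it stands. Calls block until the motion is done:
- manip.move_ptp(position, orientation): joint-space move of the TCP to a pose.
- manip.move_l(position, attitude=None, max_speed=0.15): straight line of the TCP; attitude=None keeps the orientation; max_speed is the mean speed in m/s.
- manip.move_j(angles): joint-space move.
- manip.set_gripper(opening, effort=None): opening from 0.0 (shut) to 1.0 (fully open); effort is the grip in N (None keeps the last); returns when the fingers have stopped.
- manip.dwell(seconds).
- manip.inverse_kinematics(position, orientation): joint angles nearest the present ones, or None.
- manip.grab_frame(name): name is "scene" or "top"; returns (picture, depth): 420x560x3 uint8, red, green, blue; 420x560 float32, m along the optical axis (not along the pixel's ray), 0 where there is no reading.
- manip.get_calibration(name): a dict with "camera_matrix" (3x3 intrinsics, pixels), "R" (3x3) and "t" (3): a world point X has camera coordinates R X + t. Camera axes: x right, y down, z forward; pixel columns grow to the right and rows downward; lengths in m; the calibration is good to about 2 mm. A picture is of the moment at which its call begins. get_calibration takes no time and is no camera call.
A pose or a line that the arm cannot do raises manip.Unreachable and nothing moves.
- manip.sign_off(): hands the job in; it is judged then, once.
Trained networks look in the newest picture that a camera, given by its name, has taken for a name from the list of things; names that differ only in an ending like _2 or _b are one class to them, and where a whole thing is asked for, a point or a joint stands for the part that bears it (a point fixed in the world has none). Each returns a list of dicts, best first, with "confidence" (0 to 1); they miss things now and then, are a little off and sometimes report something else, mostly with a low value. They report only what shows in the picture. A call takes as long as a camera call. They do not tell look-alikes from the thing itself.
- manip.look_for(camera, name): "at" ([x, y, z] in m, in world coordinates, good to about 4 mm: the middle of the surface that is visible of it).
Readings, each from a call of its own:
- manip.current_time(): time.
- manip.current_qpos(): joint angles.
- manip.current_joint_vel(): joint speeds.
- manip.current_joint_torque(): joint torques, N m.
- manip.current_ee_pos(): TCP position.
- manip.current_tcp_rot(): TCP orientation.
- manip.current_force(): force on the tool from outside, world axes, zero at the start.
- manip.current_ft_torque(): the same for the moment, N m.
- manip.current_grip_width(): opening from 0.0 (shut) to 1.0 (fully open).
- manip.current_grip_force(): force on a finger pad.
Only numpy, scipy, OpenCV 4.12 (cv2) and the standard library are available. Lean on these libraries where they do the work, as an engineer would, in place of code of your own. Each camera call takes 0.05 s, during which the arm holds its last target. There are 200 camera calls.

## Working session

There is one attempt and no reset: what is moved stays moved. The work goes in short steps, each a Python script; the robot and the scene stay as the last script left them, time stands still between calls to the robot, and variables do not carry over. Pictures are saved under pics/ and viewed, at most 14 in all, crops included, and the job is handed in when it is done.

```bash
ls; mkdir -p pics
cat > h.py <<'E'
import numpy as np, cv2
from bench import manip as m
def snap(cam,fn):
    p,d=m.grab_frame(cam); cv2.imwrite('pics/'+fn,p[:,:,::-1]); np.save('pics/'+cam+'_d.npy',d); np.save('pics/'+cam+'_p.npy',p); return p,d
def world(cam,d,u,v):
    c=m.get_calibration(cam);K=np.array(c['camera_matrix']);z=d
    X=np.stack([(u-K[0,2])/K[0,0]*z,(v-K[1,2])/K[1,1]*z,z],-1)
    return (X-np.array(c['t']))@np.array(c['R'])
def cloud(cam,d):
    v,u=np.mgrid[:d.shape[0],:d.shape[1]]
    return world(cam,d,u,v)
def pix(cam,X):
    c=m.get_calibration(cam);q=np.array(c['camera_matrix'])@(np.array(c['R'])@np.array(X)+np.array(c['t']));return q[:2]/q[2]
def down(yaw): # tool x axis at yaw, z down ; y = closing line
    c,s=np.cos(yaw),np.sin(yaw)
    return np.array([[c,s,0],[s,-c,0],[0,0,-1.]])
E
python3 - <<'E'
from h import *
for c in('top','scene'):
    snap(c,c+'0.png')
    k=m.get_calibration(c); print(c,np.round(-np.array(k['R']).T@np.array(k['t']),3),np.round(k['camera_matrix'],1).tolist())
    for n in ['tray','slot1','slot4','bar_knob','keeper','bar_hinge','lever_pad','bail_bar','lever_pivot','knife_grip','holed_knife_grip','slicer_grip','fork_grip','spreader_grip','sample_bowl','cheese_board']:
        print(n,[(np.round(r['at'],3).tolist(),round(r['confidence'],2)) for r in m.look_for(c,n)][:4])
print(m.current_time(),m.current_tcp_rot())
E
```

```text
pics
top [ 0.324 -0.019  1.109] [[393.8, 0.0, 276.3], [0.0, 393.8, 203.7], [0.0, 0.0, 1.0]]
tray [([0.543, -0.088, 0.006], 0.98), ([0.48, -0.256, 0.084], 0.56)]
slot1 [([0.545, -0.088, 0.003], 0.8), ([0.624, 0.063, 0.158], 0.58)]
slot4 [([0.545, -0.088, 0.003], 0.8), ([0.624, 0.063, 0.158], 0.58)]
bar_knob [([0.472, -0.258, 0.08], 0.75), ([0.735, 0.28, 0.012], 0.63), ([0.625, 0.05, 0.148], 0.33)]
keeper [([0.48, -0.256, 0.083], 0.92), ([0.548, -0.088, 0.005], 0.49)]
bar_hinge [([0.544, -0.089, 0.006], 0.66)]
lever_pad [([0.639, 0.025, 0.144], 0.6)]
bail_bar [([0.623, 0.063, 0.154], 0.68), ([0.642, 0.027, 0.146], 0.54), ([0.542, -0.496, 0.012], 0.23)]
lever_pivot [([0.543, -0.089, 0.008], 0.71)]
knife_grip [([0.483, 0.15, 0.013], 0.74), ([0.641, 0.027, 0.147], 0.27)]
holed_knife_grip [([0.481, 0.378, 0.012], 0.58), ([0.208, 0.273, 0.013], 0.58)]
slicer_grip [([0.472, -0.261, 0.078], 0.69)]
fork_grip [([0.544, -0.088, 0.009], 0.54)]
spreader_grip [([0.484, 0.3, 0.012], 0.78)]
sample_bowl [([0.371, -0.399, 0.02], 0.67), ([0.485, 0.298, 0.011], 0.5)]
cheese_board [([0.765, 0.143, 0.085],
[... 548 characters left out ...]
0.492, -0.269, 0.087], 0.71), ([0.626, 0.056, 0.154], 0.58), ([0.753, 0.27, 0.015], 0.37)]
lever_pivot [([0.546, -0.086, 0.001], 0.62)]
knife_grip []
holed_knife_grip [([0.493, 0.375, 0.014], 0.6), ([0.218, 0.271, 0.013], 0.53)]
slicer_grip [([0.543, -0.091, 0.003], 0.28)]
fork_grip [([0.492, 0.224, 0.012], 0.82)]
spreader_grip [([0.488, 0.298, 0.01], 0.55), ([0.549, -0.088, 0.003], 0.22)]
sample_bowl [([0.347, -0.391, 0.02], 0.84), ([0.647, 0.033, 0.142], 0.21)]
cheese_board [([0.752, 0.27, 0.014], 0.68), ([0.491, 0.297, 0.011], 0.59)]
1.7 [[-9.00537423e-01  4.34778505e-01 -3.56184923e-05]
 [ 4.34778506e-01  9.00537423e-01 -2.79419093e-05]
 [ 1.99272438e-05 -4.06488899e-05 -9.99999999e-01]]
```

View pics/top0.png

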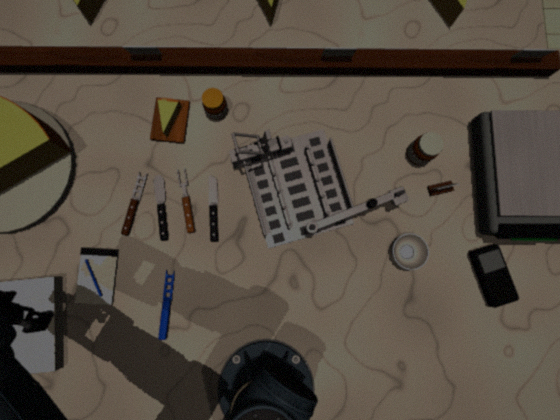

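View pics/scene0.png

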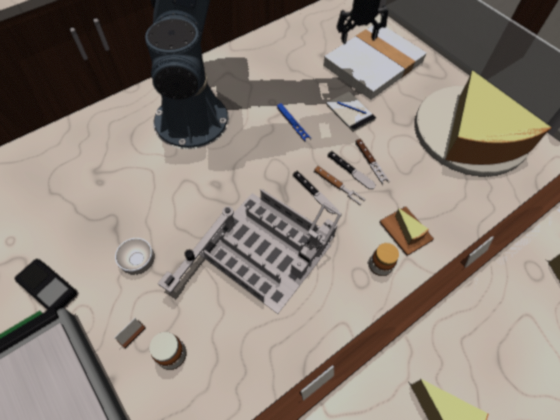

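The pictures show four tools left of the tray: holed knife (133,203), spreader (162,208), fork (187,200) and knife (213,208) in the top view. The blue look-alike is at (167,305). The bar is open to the right, with its knob at about (360,212) and its end at (400,195).

```bash
cat > meas.py <<'E'
from h import *
def cl(*cams):
    P=[]
    for c in cams:
        d=np.load(f'pics/{c}_d.npy'); X=cloud(c,d); P.append(X[d>0])
    return np.concatenate(P)
def box(P,lo,hi): return P[np.all((P>lo)&(P<hi),1)]
def tray(P):
    from scipy.optimize import minimize
    W=box(P,[.38,-.28,.040],[.74,.12,.066])
    # comb tops and walls: score pts by template lines in tray frame
    A=W[(W[:,2]<.049)]; B=W[(W[:,2]>.058)]
    def cost(q):
        c,s=np.cos(q[2]),np.sin(q[2]); R=np.array([[c,-s],[s,c]])
        a=(A[:,:2]-q[:2])@R
        e=np.minimum(abs(abs(a[:,1])-.055),.02); e[(abs(a[:,0])>.14)|(abs(a[:,1])>.09)]=.02
        b=(B[:,:2]-q[:2])@R
        f=np.minimum(abs(abs(b[:,1])-.124),.02); f[abs(b[:,0])>.145]=.02
        xs=np.array([-96,-48,0,48,96])/1e3
        k=(abs(abs(b[:,1])-.055)<.008); f[k]=np.minimum(abs(b[k][:,:1]-xs).min(1),.02)
        return e.mean()+f.mean()
    best=min((minimize(cost,[.545+dx,-.088+dy,y],method='Nelder-Mead',options=dict(maxiter=800)) for y in np.arange(-.1,.45,.1) for dx in(-.015,0,.015) for dy in (-.01,.01)),key=lambda r:r.fun)
    return best.x,best.fun,len(A),len(B)
E
python3 - <<'E'
from meas import *
for c in('top','scene'):
    P=cl(c); q=tray(P); print(c,q)
    G=box(P,[.3,.0,-.01],[.7,.45,.004]); print('counter z',np.median(G[:,2]))
    d=np.load(f'pics/{c}_d.npy');X=cloud(c,d)
    M=((d>0)&(X[...,2]>.007)&(X[...,2]<.025)&(X[...,0]>.3)&(X[...,0]<.66)&(X[...,1]>.11)&(X[...,1]<.45)).astype(np.uint8)
    n,L,st,_=cv2.connectedComponentsWithStats(M)
    for i in range(1,n):
        if st[i,4]>25:
            Q=X[L==i]; mu=Q.mean(0); w,v=np.linalg.eigh(np.cov((Q-mu)[:,:2].T)); a=v[:,1]*np.sign(v[0,1])
            t=(Q-mu)[:,:2]@a; print(c,'tool',st[i,4],np.round(mu,3),'yaw',round(np.arctan2(a[1],a[0]),3),'ext',np.round([t.min(),t.max()],3),'w',round(w[0]**.5*3.46,3),'zmed',round(np.median(Q[:,2]),4))
    K=box(P,[.3,-.4,.105],[.75,-.1,.12]); print('knob',len(K),K.mean(0),K.max(0)-K.min(0))
    B=box(P,[.3,-.45,.074],[.75,-.1,.088]); print('bar',len(B),np.round(B.min(0),3),np.round(B.max(0),3))
    H=box(P,[.58,-.05,.1],[.72,.12,.2]); print('lev',len(H),np.round(H.min(0),3),np.round(H.max(0),3))
    for zb in np.arange(.08,.19,.01):
        S=box(H,[0,-1,zb],[1,1,zb+.01]); 
        if len(S): print(round(zb,2),len(S),np.round(S.mean(0),3),np.round(S.std(0),3))
E
```

```text
top (array([ 0.54012475, -0.08500113,  0.2832376 ]), np.float64(0.011178158485038794), 353, 471)
counter z 1.9894353301390913e-05
top tool 470 [0.487 0.376 0.014] yaw -0.217 ext [-0.082  0.102] w 0.024 zmed 0.0138
top tool 378 [0.483 0.224 0.014] yaw 0.225 ext [-0.071  0.114] w 0.022 zmed 0.0145
top tool 540 [0.484 0.298 0.013] yaw 0.151 ext [-0.093  0.093] w 0.024 zmed 0.013
top tool 510 [0.479 0.151 0.013] yaw 0.057 ext [-0.09   0.099] w 0.023 zmed 0.0131
top tool 351 [0.335 0.431 0.013] yaw -0.042 ext [-0.034  0.034] w 0.039 zmed 0.013
knob 67 [ 0.48446103 -0.27386447  0.11138548] [0.02119869 0.02292488 0.00734073]
bar 893 [ 0.409 -0.449  0.074] [ 0.671 -0.104  0.088]
lev 380 [ 0.597 -0.012  0.1  ] [0.666 0.085 0.177]
0.1 59 [0.639 0.017 0.104] [0.017 0.007 0.003]
0.11 36 [0.637 0.02  0.115] [0.019 0.01  0.003]
0.12 45 [0.639 0.022 0.125] [0.017 0.014 0.002]
0.13 34 [0.637 0.031 0.135] [0.018 0.021 0.003]
0.14 28 [0.634 0.04  0.145] [0.021 0.022 0.003]
0.15 34 [0.627 0.042 0.155] [0.022 0.027 0.003]
0.16 82 [0.638 0.027 0.165] [0.018 0.037 0.002]
0.17 62 [0.622 0.076 0.173] [0.015
[... 438 characters left out ...]
 0.223 ext [-0.075  0.108] w 0.023 zmed 0.0142
scene tool 335 [0.471 0.151 0.013] yaw 0.099 ext [-0.083  0.106] w 0.023 zmed 0.0134
knob 73 [ 0.48638457 -0.27503952  0.11095187] [0.0419467  0.0878166  0.01165957]
bar 902 [ 0.409 -0.45   0.074] [ 0.682 -0.103  0.088]
lev 373 [ 0.596 -0.012  0.1  ] [0.668 0.087 0.176]
0.1 39 [0.651 0.019 0.104] [0.016 0.009 0.003]
0.11 41 [0.643 0.022 0.115] [0.019 0.013 0.003]
0.12 46 [0.637 0.028 0.125] [0.021 0.014 0.003]
0.13 41 [0.638 0.034 0.135] [0.021 0.021 0.003]
0.14 29 [0.634 0.049 0.145] [0.023 0.017 0.003]
0.15 35 [0.631 0.059 0.155] [0.023 0.016 0.003]
0.16 86 [0.636 0.032 0.166] [0.019 0.038 0.002]
0.17 56 [0.623 0.075 0.173] [0.016 0.011 0.002]
```

```bash
cat > job.py <<'E'
from meas import *
T=np.array([.5403,-.085]); Y=.284
c_,s_=np.cos(Y),np.sin(Y); RT=np.array([[c_,-s_,0],[s_,c_,0],[0,0,1.]])
def tw(x,y,z): return RT@np.array([x,y,z])+np.array([T[0],T[1],0])
def wt(X): return (np.asarray(X)-np.array([T[0],T[1],0]))@RT
def tools():
    R=[]
    for c in('top','scene'):
        p,d=m.grab_frame(c);X=cloud(c,d)
        M=((d>0)&(X[...,2]>.007)&(X[...,2]<.025)&(X[...,0]>.3)&(X[...,0]<.68)&(X[...,1]>.1)&(X[...,1]<.47)).astype(np.uint8)
        n,L,st,_=cv2.connectedComponentsWithStats(M)
        for i in range(1,n):
            if st[i,4]<150: continue
            Q=X[L==i]; mu=Q.mean(0); w,v=np.linalg.eigh(np.cov((Q-mu)[:,:2].T)); a=v[:,1]*np.sign(v[0,1])
            t=(Q-mu)[:,:2]@a
            if not .16<np.ptp(t)<.21: continue
            g=mu[:2]+a*(t.min()+.085); R.append((c,g[0],g[1],np.arctan2(a[1],a[0])))
    return R
def pick(ref,off=0.):
    R=[r for r in tools() if np.hypot(r[1]-ref[0],r[2]-ref[1])<.05]
    print('seen',[(r[0],)+tuple(np.round(r[1:],3)) for r in R])
    g=np.mean([r[1:] for r in R],0); yaw=g[2]; a=np.array([np.cos(yaw),np.sin(yaw)]); xy=g[:2]+off*a
    O=down(yaw)
    m.set_gripper(.6,60)
    m.move_ptp([*xy,.10],O); m.move_l([*xy,.005],max_speed=.12)
    print('F',np.round(m.current_force(),1)); m.set_gripper(0,70)
    m.move_l([*xy,.05],max_speed=.1); print('w',m.current_grip_width(),m.current_grip_force())
    m.move_l([*xy,.23],max_speed=.3); print('w',m.current_grip_width(),m.current_grip_force())
def placeori():
    th=.06 # blade to +y, blade end down
    R=down(Y+np.pi/2); ax=R[:,1]
    for s in(1,-1):
        Q=cv2.Rodrigues(ax*th*s)[0]@R
        if Q[2,0]<0: return Q
def place(sx,off=0.):
    Q=placeori(); dz=-.06*off
    zt=.0515-.003+dz   # TCP z : axis at ~.0515 (axis sits 3 mm above TCP)
    m.move_ptp(tw(sx,off,.23),Q); print('w',m.current_grip_width())
    m.move_l(tw(sx,off,.09),max_speed=.2); print('w',m.current_grip_width(),np.round(m.current_force(),1))
    m.move_l(tw(sx,off,zt),max_speed=.06); print('F',np.round(m.current_force(),1),m.current_grip_width())
    m.set_gripper(.4); m.move_l(tw(sx,off,.12),max_speed=.15); m.move_l(tw(sx,off,.23),max_speed=.3)
    print('t',m.current_time())
E
python3 - <<'E'
from job import *
P=cl('top','scene'); H=box(P,[.55,-.06,.085],[.72,.15,.2]); L=wt(H)
for zb in np.arange(.08,.19,.01):
    S=L[(L[:,2]>zb)&(L[:,2]<zb+.01)]
    if len(S): print(round(zb,2),len(S),np.round(S.min(0),3)[:2],np.round(S.max(0),3)[:2], np.round(np.percentile(S[:,1],[10,30,50,70,90]),3))
pick([.474,.151],-.02)
E
```

```text
0.08 36 [0.108 0.017] [0.141 0.086] [0.056 0.06  0.063 0.067 0.077]
0.09 42 [0.098 0.059] [0.141 0.081] [0.06  0.062 0.066 0.071 0.075]
0.1 98 [0.097 0.058] [0.152 0.084] [0.062 0.068 0.071 0.073 0.075]
0.11 77 [0.097 0.056] [0.152 0.088] [0.058 0.065 0.078 0.082 0.085]
0.12 91 [0.097 0.055] [0.152 0.098] [0.058 0.065 0.086 0.09  0.094]
0.13 75 [0.096 0.054] [0.153 0.108] [0.055 0.061 0.097 0.1   0.104]
0.14 57 [0.097 0.053] [0.152 0.116] [0.056 0.104 0.106 0.109 0.111]
0.15 69 [0.097 0.051] [0.152 0.125] [0.055 0.112 0.115 0.117 0.121]
0.16 168 [0.097 0.042] [0.152 0.137] [0.044 0.048 0.053 0.124 0.13 ]
0.17 118 [0.097 0.05 ] [0.152 0.137] [0.129 0.13  0.132 0.133 0.135]
seen [('top', np.float64(0.474), np.float64(0.151), np.float64(0.053)), ('scene', np.float64(0.474), np.float64(0.151), np.float64(0.105))]
F [-0.3 -0.4  0.1]
w 0.2252882054411277 68.54327201843262
w 0.22878923013536065 68.55539560317993
```

Run:
```python
from job import *
place(.072,-.02)
pick([.497,.226])
place(.024)
snap('top','top1.png')
```

```text
w 0.2296587849541982
w 0.2305171262990717 [-0.3 -0.4  0.1]
F [-0.1  0.9 -0.6] 0.23145661136892667
t 11.475
seen [('top', np.float64(0.497), np.float64(0.227), np.float64(0.203)), ('scene', np.float64(0.501), np.float64(0.226), np.float64(0.202))]
F [ 0.5 -0.   0.3]
w 0.23147055278907627 68.58491778373718
w 0.23163834179190945 68.60013842582703
w 0.23207474501614941
w 0.2338796630966642 [-0.4 -0.4 -1. ]
F [ 0.1  0.  -1.1] 0.2345145687058753
t 21.425
```

View pics/top1.png

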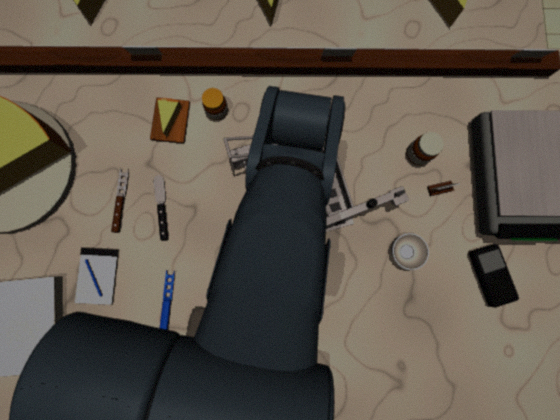

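The arm hides the tray here. The holed knife has been knocked left to about (120,200); the spreader is unmoved at (162,208).

Run:
```python
from job import *
pick([.477,.297])
place(-.024)
pick([.48,.41])
if m.current_grip_width()>.15: place(-.072)
m.move_ptp([.35,.4,.3],down(1.2))
snap('top','top2.png'); p,d=snap('scene','scene2.png')
cv2.imwrite('pics/scene2c.png',cv2.resize(p[170:320,150:360,::-1],None,fx=3.8,fy=3.8))
print(m.current_time())
```

```text
seen [('top', np.float64(0.477), np.float64(0.296), np.float64(0.15)), ('scene', np.float64(0.477), np.float64(0.296), np.float64(0.157))]
F [ 0.  -0.1  0.5]
w 0.23465372051245595 68.58454585075378
w 0.23222992767520498 68.59406232833862
w 0.23610764749253738
w 0.23481428658039238 [-0.2 -0.9 -0.5]
F [ 1.3  1.1 -1.9] 0.23159559101271993
t 31.75
seen [('top', np.float64(0.498), np.float64(0.415), np.float64(-0.061)), ('scene', np.float64(0.498), np.float64(0.415), np.float64(-0.06))]
F [ 0.2 -0.3 -0.4]
w 0.23197284614446817 68.50665807723999
w 0.2329317635101072 68.58027935028076
w 0.2336672025440686
w 0.23328792766167014 [-0.4 -0.1 -1.5]
F [ 0.1  0.1 -1. ] 0.2353735196998154
t 42.675
44.6667
```

View pics/scene2c.png

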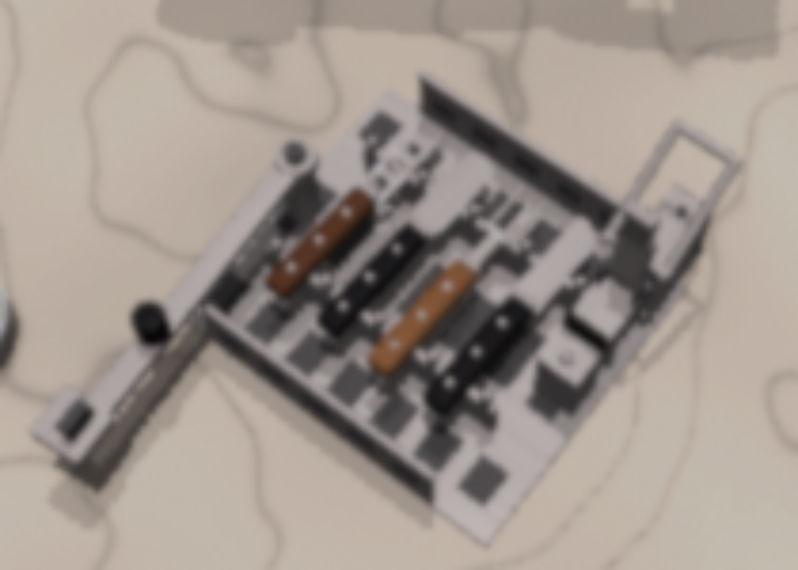

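All four tools lie parallel, one per slot (handles at (320,240), (375,280), (425,315) and (480,355) in the crop). The bar is still open on the left, with its knob at (150,322). Next I check the heights and swing the bar.

```bash
cat > bar.py <<'E'
from job import *
h=tw(-.122,0,0)[:2]
def kp(th,z,r=.167,dy=0): 
    a=Y-th; return np.array([h[0]+r*np.cos(a),h[1]+r*np.sin(a),z])
E
python3 - <<'E'
from bar import *
P=wt(cl('top','scene'))
for x in(-.072,-.024,.024,.072):
    Q=box(P,[x-.006,-.08,.03],[x+.006,.1,.075]); A=np.polyfit(*Q[(Q[:,1]>-.08)&(Q[:,1]<.015)][:,1:].T,1); 
    W=box(P,[x-.018,-.08,.048],[x+.018,.015,.075]); B=np.polyfit(W[:,1],W[:,0],1)
    print(x,'top z(0),slope',np.round(A[::-1],3),'x(0),skew',np.round(B[::-1],3),'ymin',round(W[:,1].min(),3))
m.set_gripper(.6,20)
th=1.474
m.move_ptp(kp(th,.22),down(Y-th)); m.move_l(kp(th,.089),max_speed=.15); print('F',np.round(m.current_force(),1))
m.set_gripper(0,20); print('w',m.current_grip_width(),m.current_grip_force(),np.round(m.current_force(),1))
for t in np.arange(1.35,.1,-.14):
    m.move_l(kp(t,.089),down(Y-t),max_speed=.12); f=m.current_force(); print(round(t,2),np.round(f,1),round(m.current_grip_width(),3))
    if np.linalg.norm(f)>25: break
print(m.current_time())
E
```

```text
-0.072 top z(0),slope [ 0.058 -0.052] x(0),skew [-0.072  0.005] ymin -0.08
-0.024 top z(0),slope [ 0.058 -0.054] x(0),skew [-0.024  0.004] ymin -0.08
0.024 top z(0),slope [ 0.058 -0.059] x(0),skew [0.023 0.007] ymin -0.08
0.072 top z(0),slope [ 0.058 -0.059] x(0),skew [0.071 0.012] ymin -0.08
F [-0.2 -0.1  0.4]
w 0.27355339967974546 20.832695066928864 [-0.6  0.7  6.3]
1.35 [0.1 0.7 7.4] 0.27
1.21 [-0.6 -0.2  7. ] 0.269
1.07 [0.9 0.  7.1] 0.272
0.93 [ 0.9 -1.1  6.9] 0.267
0.79 [ 2.2 -0.6  5.7] 0.274
0.65 [2.3 0.  4.6] 0.275
0.51 [ 2.3 -1.4  4.5] 0.27
0.37 [3.4 0.  5.1] 0.272
0.23 [3.3 0.5 4.9] 0.271
51.8667
```

Run:
```python
from bar import *
m.set_gripper(0,40)
for t in [.12,.07,.05,.035,.02,.01,.004,0,-.006,-.012,-.018,-.024]:
    m.move_l(kp(t,.089),down(Y-max(t,0)),max_speed=.04); f=m.current_force()@RT; print(round(t,3),np.round(f,1),np.round(wt(m.current_ee_pos())[1]*1e3,1))
    if t<.01 and abs(f[1])>12: break
m.set_gripper(.6); p=m.current_ee_pos(); m.move_l([p[0],p[1],.2],max_speed=.2)
m.move_ptp([.35,.4,.3],down(1.2))
snap('top','top3.png'); p,d=snap('scene','scene3.png')
cv2.imwrite('pics/scene3c.png',cv2.resize(p[170:320,150:360,::-1],None,fx=3.8,fy=3.8))
P=wt(cl('top','scene')); K=box(P,[0,-.05,.106],[.09,.05,.118]); print('knob',K.mean(0),len(K))
B=box(P,[-.1,-.04,.078],[.13,.04,.087]); B=B[abs(B[:,1])<.02];print('bar',np.round(np.polyfit(B[:,0],B[:,1],1),4)); 
print(m.current_time())
for c in('top','scene'):
  for n in('keeper','lever_pad','bail_bar'): print(c,n,[(np.round(wt(r['at']),3).tolist(),round(r['confidence'],2)) for r in m.look_for(c,n)][:3])
H=P[(P[:,2]>.078)&(P[:,0]>.08)&(P[:,0]<.18)&(P[:,1]>-.05)&(P[:,1]<.16)&(P[:,2]<.2)]
# arms/bail: x outside lever ; lever strip: |x-.125|<.012
Lv=H[(abs(H[:,0]-.125)<.011)&(H[:,1]<.085)&(H[:,2]>.1)]
for z in np.arange(.1,.18,.01):
    S=Lv[(Lv[:,2]>z)&(Lv[:,2]<z+.01)]
    if len(S): print('lever',round(z,2),np.round(S.mean(0),3),np.round([S[:,1].min(),S[:,1].max()],3))
A=H[(abs(abs(H[:,0]-.125)-.024)<.006)&(H[:,2]>.09)&(H[:,1]>.05)]; a=np.polyfit(A[:,1],A[:,2],1); print('arm slope',np.arctan(a[0]),a, 'x',H[H[:,2]>.168][:,0].min(),H[H[:,2]>.168][:,0].max())
C=H[(H[:,2]>.12)&(H[:,1]>.12)&(abs(H[:,0]-.125)<.018)]; print('crossbar',np.round(C.mean(0),3),np.round(C.max(0),3))
```

```text
0.12 [3.5 0.4 7.4] -20.6
0.07 [ 3.9 -0.4  6.6] -12.2
0.05 [ 4.2 -0.   6.9] -9.0
0.035 [3.9 0.7 5.9] -6.6
0.02 [4.  1.7 6.6] -3.8
0.01 [3.7 2.4 7.4] -2.0
0.004 [4.3 2.5 6.9] -1.1
0 [4.9 1.9 5.8] -0.5
-0.006 [ 3.8 -2.   5.5] -0.1
-0.012 [ 3.8 -9.   3.7] -0.0
-0.018 [  3.8 -14.7   2.6] 0.1
knob [ 4.46881944e-02 -3.99467317e-06  1.11315531e-01] 130
bar [-0.0054 -0.0004]
58.425
top keeper [([0.031, 0.003, 0.085], 0.81)]
top lever_pad [([0.125, 0.103, 0.135], 0.58)]
top bail_bar [([0.119, 0.132, 0.137], 0.79), ([-0.25, -0.257, 0.016], 0.7), ([0.015, 0.002, 0.007], 0.39)]
scene keeper [([0.045, -0.006, 0.088], 0.67)]
scene lever_pad [([0.128, 0.082, 0.13], 0.93), ([0.12, 0.124, 0.13], 0.33)]
scene bail_bar [([0.122, 0.129, 0.14], 0.79)]
lever 0.1 [0.125 0.025 0.103] [-0.008  0.08 ]
lever 0.11 [0.126 0.069 0.115] [0.065 0.083]
lever 0.12 [0.125 0.07  0.125] [0.066 0.082]
lever 0.13 [0.125 0.07  0.135] [0.068 0.072]
lever 0.14 [0.126 0.071 0.145] [0.068 0.075]
lever 0.15 [0.126 0.072 0.152] [0.071 0.075]
lever 0.16 [0.125 0.073 0.168] [0.065 0.08 ]
lever 0.17 [0.126 0.07  0.171] [0.067 0.077]
arm slope 0.5602437538613886 [0.62728915 0.05383044] x 0.11349188140760225 0.13618541251709612
crossbar [0.125 0.154 0.151] [0.142 0.158 0.155]
```

View pics/scene3c.png

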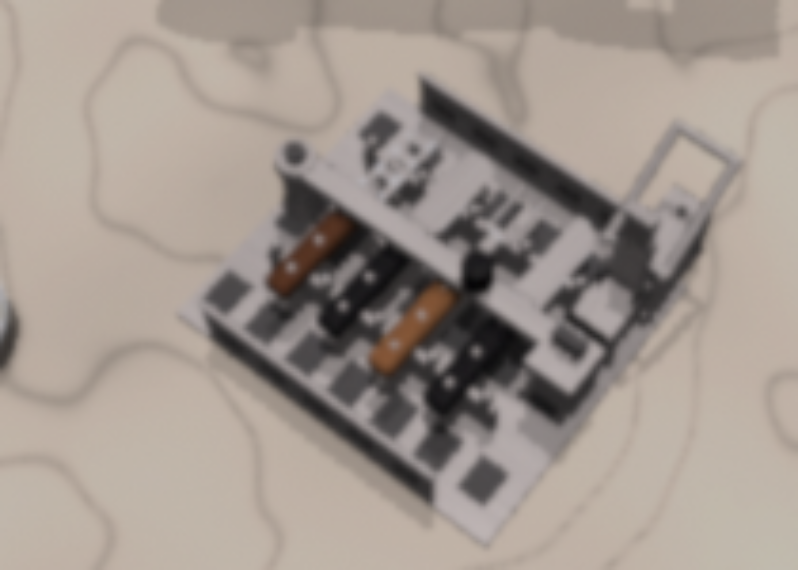

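The picture shows the bar shut along the tray over the four handles, with the knob at (478,268). Measured bar skew is about 0 and the knob is at tray y = 0. The lever now stands at about 1.4 with the bail thrown back, so I push it up from behind, then tip the bail over.

```bash
cat > lat.py <<'E'
from job import *
def look(tag):
    snap('top','top_%s.png'%tag); p,d=snap('scene','scene_%s.png'%tag)
    cv2.imwrite('pics/c_%s.png'%tag,cv2.resize(p[190:310,250:380,::-1],None,fx=4.5,fy=4.5))
    for c in ('top','scene'):
        P=wt(cl(c)); H=box(P,[.08,-.06,.078],[.18,.17,.2])
        Lv=H[(abs(H[:,0]-.125)<.011)&(H[:,2]>.12)&(H[:,2]<.16)&(H[:,1]<.085)]
        if len(Lv)>5: b=np.polyfit(Lv[:,2],Lv[:,1],1); print(c,'lever lean slope dy/dz',round(b[0],3),'L~',round(np.pi/2-np.arctan(b[0]),2),'y at .135',round(np.polyval(b,.135),4))
        A=H[(abs(abs(H[:,0]-.125)-.024)<.006)&(H[:,2]>.07)]
        if len(A): print(c,'arms y,z range',np.round(A.min(0)[1:],3),np.round(A.max(0)[1:],3),len(A),'fit',np.round(np.polyfit(A[:,1],A[:,2],1),3))
E
python3 - <<'E'
from lat import *
O=down(Y); m.set_gripper(0,20)
m.move_ptp(tw(.125,.112,.25),O); m.move_l(tw(.125,.112,.142),max_speed=.15); print(np.round(m.current_force()@RT,1))
for y in np.arange(.102,.067,-.005):
    m.move_l(tw(.125,y,.142),max_speed=.06); f=m.current_force()@RT; print(round(y,3),np.round(f,1))
    if np.linalg.norm(f)>15: break
m.move_l(tw(.125,y+.012,.142)); m.move_l(tw(.125,y+.012,.25),max_speed=.2); m.move_ptp([.35,.4,.3],down(1.2)); look('a'); print(m.current_time())
E
```

```text
[-0.1  0.1 -0. ]
0.102 [-0.5 -0.4  0.1]
0.097 [0.6 0.6 0.9]
0.092 [-0.7 -0.3  0.3]
0.087 [-0.   0.  -0.2]
0.082 [ 0.1 -0.5  0.7]
0.077 [-0.1 -0.1 -0.3]
0.072 [-0.3  0.3 -0.5]
top lever lean slope dy/dz -0.238 L~ 1.8 y at .135 0.0606
top arms y,z range [-0.025  0.078] [0.138 0.172] 237 fit [0.61  0.076]
scene lever lean slope dy/dz -0.163 L~ 1.73 y at .135 0.0565
scene arms y,z range [-0.027  0.078] [0.139 0.174] 278 fit [0.602 0.077]
66.3417
```

View pics/c_a.png

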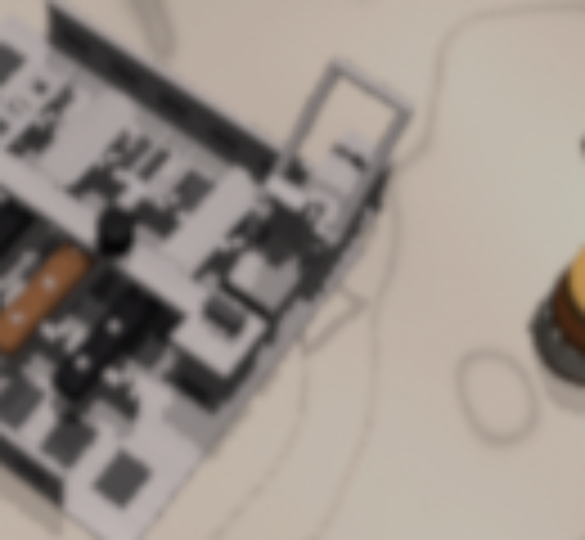

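The lever now leans at about 1.73, with the bail cross-bar at tray y of about 135 mm and z of about 170 mm (at (370,85) in the crop). Next I push the bail over.

Run:
```python
from lat import *
O=down(Y); m.set_gripper(0,20)
m.move_ptp(tw(.125,.175,.25),O); m.move_l(tw(.125,.175,.158),max_speed=.2)
for ph in np.arange(.85,2.06,.1):
    y=.073+.092*np.cos(ph)+.017; z=.0995+.092*np.sin(ph)-.008
    m.move_l(tw(.125,y,max(z,.158)),max_speed=.08); f=m.current_force()@RT
    if np.linalg.norm(f)>3: print(round(ph,2),np.round(f,1))
    if np.linalg.norm(f)>15: break
m.dwell(.5)
m.move_l(tw(.125,y,.26),max_speed=.2); m.move_ptp([.35,.4,.3],down(1.2)); look('b'); print(m.current_time())
```

```text
0.85 [0.6 2.5 4.3]
0.95 [0.3 3.4 3.6]
1.05 [-0.8  3.1  4.1]
1.15 [0.1 1.6 2.8]
top lever lean slope dy/dz -0.682 L~ 2.17 y at .135 0.0411
top arms y,z range [-0.027  0.079] [0.073 0.108] 222 fit [0.182 0.091]
scene lever lean slope dy/dz -0.792 L~ 2.24 y at .135 0.0428
scene arms y,z range [-0.027  0.079] [0.073 0.108] 245 fit [0.17  0.092]
75.275
```

View pics/c_b.png

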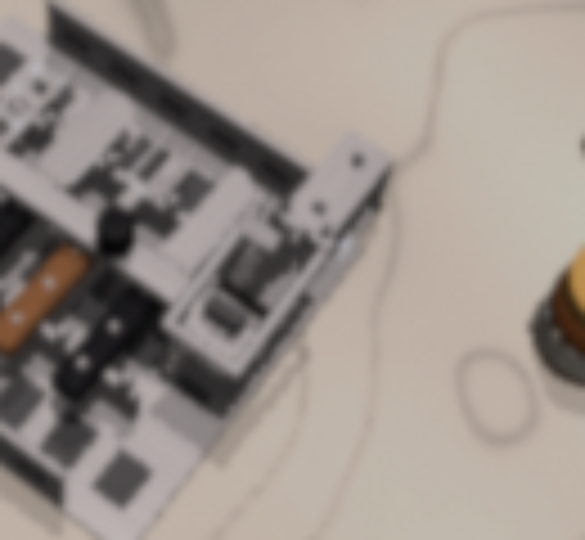

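The bail now lies over the hook, with the cross-bar at about (205,345) and the hook inside the U at (230,312). I check its seat height and the lever angle.

Run:
```python
from lat import *
P=wt(cl('top','scene')); H=box(P,[.09,-.05,.07],[.16,.16,.2])
for n,s in(('mid',abs(H[:,0]-.125)<.011),('arm',abs(abs(H[:,0]-.125)-.024)<.005)):
    for y in np.arange(-.04,.16,.008):
        S=H[s&(H[:,1]>=y)&(H[:,1]<y+.008)]
        if len(S): print(n,round(y,3),len(S),'z',np.round(np.percentile(S[:,2],[5,50,95]),3))
```

```text
mid -0.032 41 z [0.073 0.087 0.092]
mid -0.024 36 z [0.08  0.087 0.092]
mid -0.016 44 z [0.079 0.083 0.084]
mid -0.008 73 z [0.081 0.1   0.103]
mid 0.0 43 z [0.08  0.099 0.103]
mid 0.008 28 z [0.079 0.081 0.084]
mid 0.016 77 z [0.073 0.083 0.157]
mid 0.024 84 z [0.071 0.155 0.159]
mid 0.032 68 z [0.071 0.076 0.154]
mid 0.04 62 z [0.071 0.095 0.134]
mid 0.048 62 z [0.071 0.104 0.125]
mid 0.056 48 z [0.071 0.095 0.121]
mid 0.064 55 z [0.083 0.101 0.107]
mid 0.072 23 z [0.071 0.074 0.089]
mid 0.08 26 z [0.071 0.073 0.075]
mid 0.088 37 z [0.07  0.072 0.076]
mid 0.096 36 z [0.071 0.073 0.077]
mid 0.104 36 z [0.071 0.072 0.075]
mid 0.112 41 z [0.07  0.072 0.075]
mid 0.12 36 z [0.071 0.073 0.075]
mid 0.128 35 z [0.07  0.073 0.076]
mid 0.136 38 z [0.07  0.072 0.076]
mid 0.144 39 z [0.071 0.072 0.075]
mid 0.152 16 z [0.07  0.072 0.074]
arm -0.032 17 z [0.082 0.089 0.091]
arm -0.024 42 z [0.084 0.089 0.092]
arm -0.016 42 z [0.082 0.09  0.094]
arm -0.008 43 z [0.08  0.093 0.096]
arm 0.0 48 z [0.08  0.093 0.097]
arm 0.008 32 z [0.086 0.094 0.097]
arm 0.016 29 z [0.092 0.095 0.098]
arm 0.024 28 z [0.093 0.097 0.101]
arm 0.032 30 z [0.095 0.098 0.101]
arm 0.04 32 z [0.096 0.1   0.102]
arm 0.048 29 z [0.096 0.101 0.104]
arm 0.056 37 z [0.099 0.102 0.106]
arm 0.064 39 z [0.099 0.104 0.108]
arm 0.072 6 z [0.098 0.101 0.105]
```

The cross-bar centre is at z = 86 mm and y of about -25 mm: seated on the end plate, past the lip. The lever leans at 2.0 towards the bar. Next I press the lever over and down.

Run:
```python
from lat import *
O=down(Y); m.set_gripper(0,20)
m.move_ptp(tw(.125,-.025,.26),O); m.move_l(tw(.125,-.025,.13),max_speed=.2); print(np.round(m.current_force()@RT,1))
def go(y,z,tag):
    m.move_l(tw(.125,y,z),max_speed=.07); f=m.current_force()@RT; print(tag,np.round(f,1)); return np.linalg.norm(f)
ok=True
for y in np.arange(-.01,.056,.013):
    if go(y,.130,'h%.3f'%y)>20: ok=False;break
if ok:
  for L in list(np.arange(1.4,.35,-.15))+[.25,.18,.12,.06,.02,0,-.015,-.03]:
    r=.05+.022*(1.4-max(L,0))/1.4; n=np.array([-np.sin(L),np.cos(L)])
    C=np.array([.07,.082])+r*np.array([np.cos(L),np.sin(L)])+.009*n
    if go(C[0]-.0155,C[1],'L%.2f'%L)>25: break
p=m.current_ee_pos(); print(wt(p))
m.move_l([p[0],p[1],.25],max_speed=.2); m.move_ptp([.35,.4,.3],down(1.2)); look('c'); print(m.current_time())
P=wt(cl('top','scene')); H=box(P,[.09,-.05,.07],[.16,.18,.2])
for n,s in(('mid',abs(H[:,0]-.125)<.011),('arm',abs(abs(H[:,0]-.125)-.024)<.005)):
    for y in np.arange(-.04,.17,.012):
        S=H[s&(H[:,1]>=y)&(H[:,1]<y+.012)]
        if len(S): print(n,round(y,3),len(S),'z',np.round(np.percentile(S[:,2],[5,50,95]),3))
```

```text
[-0.7 -0.2 -0.1]
h-0.010 [-0.2 -1.2 -0.4]
h0.003 [-0.2  0.8  0.2]
h0.016 [ 0.3 -0.7  0.6]
h0.029 [-0.3 -0.1 -0.1]
h0.042 [-2.  -0.2  5.3]
h0.055 [0.2 0.8 4.3]
L1.40 [ 1.4 -0.4  0.2]
L1.25 [-0.5  0.5  0.2]
L1.10 [-0.3  0.8  1. ]
L0.95 [ 0.4 -0.8 -0. ]
L0.80 [-0.3 -0.5 -0. ]
L0.65 [-0.1 -0.3 -0.2]
L0.50 [-0.9  0.5 -0.7]
L0.25 [ 0.1 -0.6 -0.4]
L0.18 [-0.5 -0.1 -0.5]
L0.12 [-0.   0.1  0.1]
L0.06 [0.3 0.7 0.5]
L0.02 [-0.5  1.1  0.6]
L0.00 [1.3 0.5 0.5]
L-0.01 [-4.2  0.1 10.6]
L-0.03 [-6.6  0.3 18.7]
[0.12528391 0.12646333 0.0908789 ]
top arms y,z range [-0.025  0.079] [0.092 0.093] 246 fit [-0.059  0.087]
scene arms y,z range [-0.024  0.078] [0.094 0.096] 240 fit [-0.062  0.087]
87.1333
mid -0.028 81 z [0.076 0.082 0.085]
mid -0.016 83 z [0.08  0.088 0.104]
mid -0.004 66 z [0.081 0.1   0.104]
mid 0.008 58 z [0.075 0.082 0.085]
mid 0.02 57 z [0.071 0.073 0.082]
mid 0.032 56 z [0.07  0.072 0.076]
mid 0.044 55 z [0.07  0.072 0.075]
mid 0.056 63 z [0.07  0.074 0.087]
mid 0.068 78 z [0.073 0.088 0.093]
mid 0.08 73 z [0.081 0.091 0.094]
mid 0.092 70 z [0.087 0.092 0.094]
mid 0.104 71 z [0.088 0.091 0.094]
mid 0.116 80 z [0.072 0.09  0.094]
mid 0.128 77 z [0.072 0.091 0.094]
mid 0.14 80 z [0.073 0.091 0.099]
mid 0.152 33 z [0.073 0.097 0.1  ]
arm -0.028 7 z [0.076 0.08  0.084]
arm -0.016 45 z [0.078 0.088 0.093]
arm -0.004 63 z [0.08  0.089 0.093]
arm 0.008 56 z [0.084 0.087 0.09 ]
arm 0.02 53 z [0.083 0.087 0.089]
arm 0.032 48 z [0.081 0.085 0.089]
arm 0.044 54 z [0.08  0.084 0.087]
arm 0.056 50 z [0.079 0.083 0.086]
arm 0.068 49 z [0.078 0.082 0.085]
arm 0.08 50 z [0.076 0.081 0.084]
arm 0.092 6 z [0.076 0.079 0.081]
```

View pics/c_c.png

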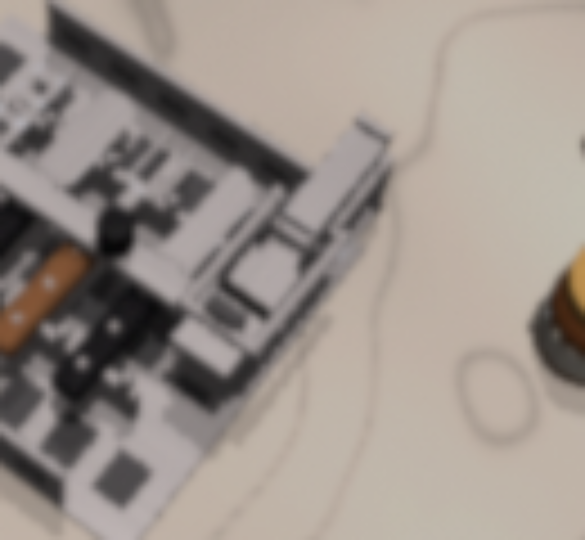

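View pics/top_c.png

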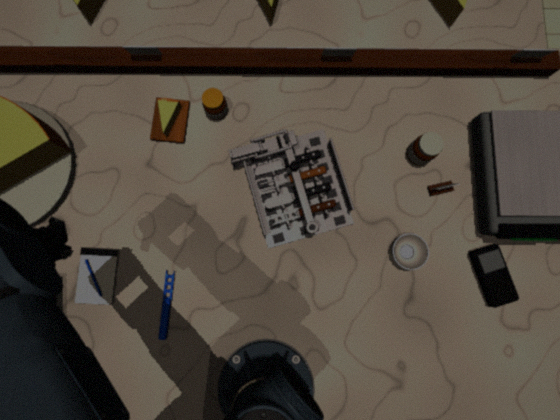

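The lever lies flat (face at 91 mm) and stays down. The cross-bar is against the stem under the lip at (245,350), and the bystanders are where they stood. I check bar and tools once more, then hand in.

Run:
```python
from lat import *
P=wt(cl('top','scene')); K=box(P,[0,-.05,.106],[.09,.05,.118]); print('knob',np.round(K.mean(0),4))
ok=abs(K.mean(0)[1])<.003
for x in(-.072,-.024,.024,.072):
    W=box(P,[x-.018,-.08,.048],[x+.018,-.015,.068]); B=np.polyfit(W[:,1],W[:,0],1); zz=np.percentile(W[:,2],90); print(x,np.round(B[::-1],3),round(zz,3),len(W)); ok&=abs(B[1]-x)<.006 and zz<.066
if ok: print(m.sign_off())
```

```text
knob [4.490e-02 1.000e-04 1.114e-01]
-0.072 [-0.072  0.01 ] 0.063 376
-0.024 [-0.024  0.011] 0.063 388
0.024 [0.023 0.005] 0.063 388
0.072 [0.072 0.019] 0.063 394
the job is handed in; nothing more can be done
None
```

The job is handed in: all four cheese tools (knife, fork, spreader and holed knife) are seated one to a slot, the bar is shut, the bail is hooked and the lever is down flat past centre, all checked in the camera data just before handing in; no verdict came back.

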